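# Index the bottle carousel and take the bottle out of its side opening

## Task

Push the spokes of the star wheel on top of the carousel round, one after another, until the bottle stands in the middle of the carousel's side opening, and let go of the wheel. Then pull the bottle out sideways through that opening (the clear cover is above it) and stand it upright in the middle of the dark staining tray; leave the two specimen cups in their bays and the wash bottle where it stands, and do not tip the bottle over.

Things in the scene. Friction and masses are not known exactly. Their poses are not given: they have to be found in the camera images.
- housing: Fixed white carousel housing. Origin on the bench at the carousel's vertical axis; z up; its -x axis points out through the side opening. Round wall of outer radius 94 mm, 58 mm high, open 40 degrees either side of -x. Steel posts, radius 6 mm (nuts up to 11 mm), 196 mm high, at x 12, y +-100 mm and at x 80, y +-66 mm.
- opening (a point): Middle of the side opening, on the housing's -x axis, 92 mm from its origin and 58 mm above the bench; axes as the housing's. The gap in the wall is about 110 mm wide. It is open upward to the cover; the turntable ends 6 mm inside it.
- cover (a point): On the axis, on the underside of the clear cover, 132 mm above the bench; axes as the housing's. The cover is 5 mm thick: a disc of radius 56 mm about the axis, plus the part behind it over housing x 0..94 mm, y -111..111 mm. It overlaps the bottle's cap, so the bottle cannot be lifted out.
- guard (a point): Middle of the front edge of a clear guard plate over the rear half of the star wheel, 190 mm above the bench (plate 186..190 mm); axes as the housing's. It covers housing x 2..94 mm, y -111..111 mm, so spokes can be pushed from above only in the front half (x < 0).
- star: Star wheel on top of the carousel; turns with the turntable about the housing's axis, either way (about 0.16 N m, more when fast; stays where left). Origin on the axis at bench height, z up. Five spokes (radius 6 mm) at 36, 108, 180, 252, 324 degrees counterclockwise from its own x, centre line 168 mm high, from the hub (radius 22 mm, top 182 mm high) to ball tips (radius 8 mm) at 66 mm.
- bottle: The only bottle on the carousel: reagent bottle with a screw cap, 105 mm tall, body diameter 48 mm up to 91 mm, cap 27 mm, 0.11 to 0.23 kg. Origin at the centre of its underside, z up. At first it stands along the star's +x axis, 90 to 180 degrees from the opening, to either side.
- bay (a point): Where the bottle stands on the turntable: 60 mm from the axis along the star's +x axis, on the turntable's top, 20 mm above the bench; turns with it, x outward. Two fences, 14 mm high and 61 mm apart, flank the bay, which is open outward; inward is a drum of radius 28 mm, 56 mm high.
- tray: Dark rectangular staining tray with a flat top, fixed, 100 x 200 x 22 mm, long side along its own y. Origin at the centre of its underside, z up; things stand on its top, 22 mm above the bench.
- cup_low: Small specimen cup with a lid, 48 mm wide, 50 mm tall, loose in the carousel's bay 120 degrees counterclockwise (from above) from the bottle's. Origin at the centre of its underside.
- cup_high: Larger specimen cup with a lid, 57 mm wide, 60 mm tall, loose in the carousel's bay 120 degrees clockwise from the bottle's. Origin at the centre of its underside.
- wash_bottle: Loose white wash bottle with a bent spout, 66 x 95 x 203 mm, a bystander behind the carousel. Origin at the centre of its underside.
Not all that is in view belongs to the job. What is shaped like the cup_low but blue is not meant.

How it is judged:
By the outcome, as a careful person would: the job done as asked, in the order asked, and still so for the second after the job is handed in, with the robot touching nothing.
It also fails if it takes over 64 s, if anything falls off the work surface, if the arm or the gripper's body presses on something with over 40 N, if the wrist force passes 120 N, or if a joint passes its speed limit or range.

## Robot

A 6-joint arm with a two-finger parallel gripper is mounted at the origin on a cart in front of the work surface, level with it; the furniture and walls round the work are solid. World frame = base frame: x ahead of the robot, y to its left, z up, the work surface at z = 0. Lengths are in m, angles in degrees, forces in N, time in s.
With the tool pointing down it reaches from about 0.375 to 0.9 m from the base axis. Payload 3.1 kg.
Tool frame: the origin (TCP) lies between the finger pads; the fingertips stand 11 mm ahead of it and the grasp point (between the pads) lies 8 mm behind it; z points along the fingers, y is the line along which they close (so a half turn about z gives the same grasp; the last joint's range is limited). The gripper opens to 87 mm and grips with 3 to 60 N. Pads are 19 mm wide; open, the fingers measure 117 mm over their backs; the gripper's body (75 mm by 190 mm) begins 51 mm behind the grasp point.
Start: joints at [-83.91, 30.224, 82.088, -0, 67.689, -10.227], TCP at [0.176, -0.6, 0.234] pointing down, gripper open.
Joint ranges: [-176.69, 176.69], [-43.24, 126.21], [12.49, 139.97], [-82, 262], [0, 151.66], [-163.58, 163.58]. Speed limits (degrees/s): [159.86, 159.86, 180, 180, 180, 180].

## Interface

Orientations are given as a 3x3 rotation matrix whose columns are the frame's x, y, z axes.
In Python, from rig import bot, viewer, workorder, nets gives the robot as it stands. The module is installed in compiled form; this text tells all that it offers.
- The arm moves only by the tool move_arm, never from a script. Its argument "increments" is a list of rows, each a list of 7 numbers: the shift along the tool's x, y, z normalised to -1 to 1, where 1 is 0.3 m, then the turn, a rotation vector about the tool's x, y, z normalised to -1 to 1, where 1 is pi rad, then the opening, from 0 (shut) to 1 (fully open). In form: [[tx, ty, tz, wx, wy, wz, grip], ...]. A call has 1 to 10 rows; each row is the pose to reach, as a shift and turn from the pose commanded when the call began, along the tool's axes at that moment, turning the shorter way round; what a row does not reach only later rows make up. A row lasts 1/12 s, in which the tool goes at most 41.7 mm and 7.16 degrees, less where a joint would pass 70% of its speed; a pose out of reach is approached as far as the arm can. A call with a number of a shift or a turn outside -1 to 1 is refused whole. A call with a gripper value outside its range is refused whole. The fingers move at their own pace and stop on an object; the grip force is fixed at half the most. Time passes only in rows, so rows that repeat a pose let the fingers close. It gives the time, the measured TCP pose, the force, the opening and the grip force at its end, in the units of the state.
- bot.read_state(): the state, without advancing time (a new reading comes with each control period).
- viewer.capture(name): name is "side" or "top"; returns a dict with "image" (420x560x3 uint8, blue, green, red), "K" (3x3 intrinsics, pixels), "dist" ([k1, k2, p1, p2, k3] as OpenCV has them; the pictures are not rectified), "eye" and "orientation" of the camera in the world. Camera axes: x right, y up, looking along -z (the intrinsics and any distortion apply to the point x, -y, -z); pixel columns grow to the right and rows downward; lengths in m; the calibration is good to about 2 mm. A picture is of the moment at which its call begins. There is no depth.
- workorder.hand_in(): hands the job in; it is judged then, once.
Trained networks look in the newest picture that a camera, given by its name, has taken for a name from the list of things; names that differ only in an ending like _2 or _b are one class to them, and where a whole thing is asked for, a point or a joint stands for the part that bears it (a point fixed in the world has none). Each returns a list of dicts, best first, with "conf" (0 to 1); they miss things now and then, are a little off and sometimes report something else, mostly with a low value. They report only what shows in the picture. A call takes as long as a camera call. They do not tell look-alikes from the thing itself.
- nets.find_in(camera, thing): "location" ([column, row] in pixels, amid what is visible of it).
The state is a dict: "time_s": time; "joint_positions": joint angles; "qvel": joint speeds; "tau": joint torques, N m; "position": TCP position; "tcp_rot": TCP orientation; "force": force on the tool from outside, world axes, zero at the start; "moment": the same for the moment, N m; "opening": opening from 0.0 (shut) to 1.0 (fully open); "grasp_force": force on a finger pad.
Only numpy, scipy, OpenCV 4.12 (cv2) and the standard library are available. Lean on these libraries where they do the work, as an engineer would, in place of code of your own. Each camera call takes 0.05 s, during which the arm holds its last target. There are 200 camera calls.

## Working session

There is one attempt and no reset: what is moved stays moved. The work goes in short steps, Python scripts to look and compute and a tool call to move; the robot and the scene stay as the last step left them, time stands still between calls to the robot, and variables do not carry over. Pictures are saved under pics/ and viewed, at most 12 in all, crops included, and the job is handed in when it is done.

Besides the shell and the picture viewer there is one more tool, called after "Emit:" as name([rows], argument=value, ...), one row to a line, values as JSON. move_arm: Moves the arm, as the interface text tells. Its arguments: {"type":"object","properties":{"increments":{"type":"array"}},"required":["increments"]}

```bash
mkdir -p pics; cat > h.py <<'E'
import numpy as np, cv2
from rig import bot, viewer, workorder, nets
def cap(name, fn=None):
    d=viewer.capture(name)
    if fn: cv2.imwrite('pics/'+fn, d['image'])
    return d
def ray(d,uv):
    p=cv2.undistortPoints(np.array([[uv]],float),np.array(d['K']),np.array(d['dist']))[0,0]
    v=np.array(d['orientation'])@np.array([p[0],-p[1],-1.]); return np.array(d['eye']),v
def atz(d,uv,z):
    e,v=ray(d,uv); return e+v*(z-e[2])/v[2]
def proj(d,P):
    R=np.array(d['orientation']); c=(np.atleast_2d(P)-np.array(d['eye']))@R
    c=c*[1,-1,-1]
    return cv2.projectPoints(c.reshape(-1,1,3),np.zeros(3),np.zeros(3),np.array(d['K']),np.array(d['dist']))[0][:,0]
E
python3 - <<'E'
from h import *
s=bot.read_state(); print(s['time_s'],s['position'],s['tcp_rot'],s['opening'])
for c in('side','top'):
    d=cap(c,c+'1.png'); print(c,d['eye'],d['orientation'],d['K'])
    for t in('housing','star','bottle','tray','cup_low','cup_high','wash_bottle'):
        print(t,[(np.round(r['location']).tolist(),round(r['conf'],2)) for r in nets.find_in(c,t)[:4]])
E
```

```text
0.0 [ 0.17555844 -0.59911017  0.23257902] [[ 9.59713781e-01  2.80979366e-01 -2.32781287e-04]
 [ 2.80979211e-01 -9.59711485e-01  2.13261329e-03]
 [ 3.75817457e-04 -2.11210507e-03 -9.99997699e-01]] 0.9981884760901312
side [-0.15481289 -0.43680521  0.82494347] [[ 0.41909703  0.61219975 -0.67049918]
 [-0.90771395  0.29904541 -0.29432504]
 [ 0.02032399  0.73197221  0.68103129]] [[529.2907257    0.         281.50042402]
 [  0.         529.2907257  214.48279172]
 [  0.           0.           1.        ]]
housing [([242.0, 220.0], 0.86), ([265.0, 267.0], 0.62)]
star [([262.0, 219.0], 0.96)]
bottle [([232.0, 254.0], 0.61), ([285.0, 250.0], 0.19)]
tray [([362.0, 367.0], 0.77)]
cup_low [([261.0, 283.0], 0.79), ([146.0, 266.0], 0.78), ([231.0, 255.0], 0.41)]
cup_high [([285.0, 253.0], 0.84)]
wash_bottle [([210.0, 168.0], 0.65)]
top [0.00817763 0.08727186 0.85140766] [[-0.4473055   0.71911242 -0.53178484]
 [-0.89426941 -0.3690053   0.25321394]
 [-0.01414214  0.58882291  0.80813834]] [[475.75982247   0.         270.65730073]
 [  0.         475.75982247 201.70652251]
 [  0.           0.           1.        ]]
housing [([229.0, 191.0], 0.74)]
star [([264.0, 188.0], 0.43)]
bottle [([232.0, 192.0], 0.7)]
tray [([411.0, 236.0], 0.9)]
cup_low [([184.0, 320.0], 0.68)]
cup_high []
wash_bottle [([137.0, 205.0], 0.58)]
```

View pics/side1.png

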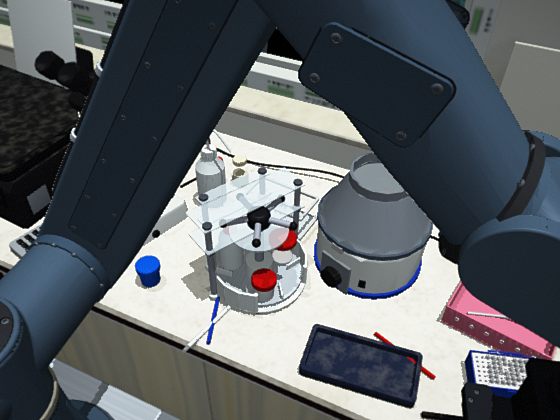

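View pics/top1.png

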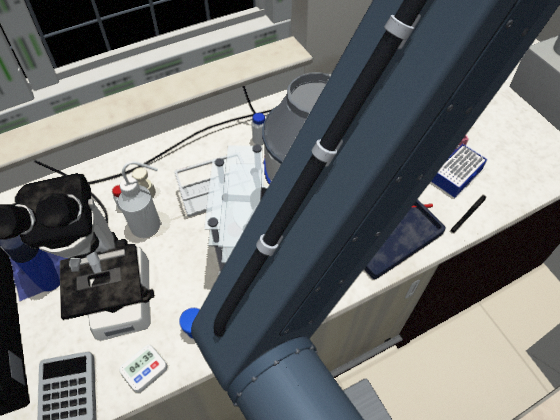

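Side view: the carousel is around (255,240), with a red-lidded cup at (263,280) and another red lid at (285,240). The blue cup at (148,268) is the decoy. The tray is at (362,367) and the wash bottle at (210,170). Top view: the arm hides most of the carousel.

```bash
python3 - <<'E'
import cv2
im=cv2.imread('pics/side1.png')[150:325,170:350]
cv2.imwrite('pics/c1.png',cv2.resize(im,None,fx=3.4,fy=3.4,interpolation=cv2.INTER_CUBIC))
E
```

```text
(no output)
```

View pics/c1.png

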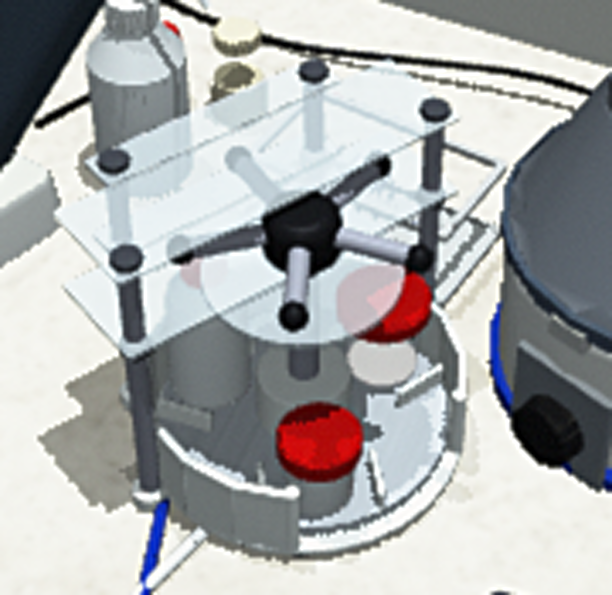

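Crop: post tops at (126,257), (435,110), (114,160) and (314,71). Ball tips are at (293,316), (419,258), (381,166), (240,160) and (180,250). The bottle (grey, red cap under the cover) is at (215,330), the small cup in front at (320,440), the larger one at (385,300).
Bottle candidates are the grey body at side (232,250) and the wash bottle at (210,170). I choose the first, since it is on the carousel, and this crop confirms it.

```bash
cat >> h.py <<'E'
from scipy.optimize import least_squares
def H(p,P):
    c,s=np.cos(p[2]),np.sin(p[2]); P=np.atleast_2d(P).astype(float)
    return np.c_[p[0]+c*P[:,0]-s*P[:,1],p[1]+s*P[:,0]+c*P[:,1],P[:,2]]
E
python3 - <<'E'
from h import *
d=cap('side'); o=lambda l:np.array(l)/3.4+[170,150]-0.35
posts=np.array([[.012,.1],[.012,-.1],[.08,.066],[.08,-.066]])
P=np.c_[posts,np.full(4,.195)]
pix=o([(126,257),(435,110),(114,160),(314,71)])
w=np.array([atz(d,u,.195) for u in pix]);print(w.round(3))
balls=o([(293,316),(419,258),(381,166),(240,160),(180,250)])
B=np.array([atz(d,u,.168) for u in balls]);print(B.round(3),B.mean(0))
f=lambda p:(proj(d,H(p,P))-pix).ravel()
best=None
for y in np.arange(0,6.3,.5):
    r=least_squares(f,[.45,-.3,y])
    if best is None or r.cost<best.cost:best=r
print(best.x,np.degrees(best.x[2]),best.cost)
# swap
P2=P*[1,-1,1]
for y in np.arange(0,6.3,1):
    r=least_squares(lambda p:(proj(d,H(p,P2))-pix).ravel(),[.45,-.3,y]);print('sw',r.x,r.cost)
c=best.x[:2]
v=B[:,:2]-B[:,:2].mean(0);print(np.degrees(np.arctan2(v[:,1],v[:,0])),np.hypot(*v.T))
# tray blob
im=d['image'];t=[(315,325),(421,347),(416,403),(301,374)]
T=np.array([atz(d,u,.022) for u in t]);print(T.round(3),T.mean(0))
E
```

```text
[[ 0.385 -0.061  0.195]
 [ 0.56  -0.154  0.195]
 [ 0.446 -0.018  0.195]
 [ 0.561 -0.079  0.195]]
[[ 0.408 -0.143  0.168]
 [ 0.475 -0.183  0.168]
 [ 0.532 -0.135  0.168]
 [ 0.502 -0.062  0.168]
 [ 0.425 -0.068  0.168]] [ 0.46851956 -0.11822023  0.168     ]
[ 0.4668162  -0.11875285  7.36898671] 422.21183797445696 0.4497583692043048
sw [ 0.51825848 -0.03943256 -2.22445125] 1587.187512145445
sw [ 0.51826028 -0.03943381  4.05868352] 1587.1875119943527
sw [ 0.5182601  -0.03943369  4.05868868] 1587.1875115877435
sw [ 0.51826056 -0.03943401  4.05867575] 1587.1875127888948
sw [ 0.5182589  -0.03943285  4.05872229] 1587.1875112872701
sw [ 0.5182587  -0.03943271  4.05872796] 1587.1875116384615
sw [ 0.51825888 -0.03943283  4.05872304] 1587.1875113269891
[-157.76673776  -84.64312203  -14.46597677   58.73154509  130.79500645] [0.06531988 0.06533767 0.06590908 0.0654287  0.06645186]
[[ 0.394 -0.269  0.022]
 [ 0.432 -0.455  0.022]
 [ 0.324 -0.474  0.022]
 [ 0.292 -0.285  0.022]] [ 0.36056621 -0.37059373  0.022     ]
```

```bash
cat >> h.py <<'E'
from scipy.spatial.transform import Rotation as Ro
C=np.array([.4675,-.1185]); YAW=62.2
def u(a): a=np.radians(a); return np.array([np.cos(a),np.sin(a)])
def down(a): # tool down, x axis at world angle a
    x,y=u(a); X=np.array([x,y,0]);Z=np.array([0,0,-1.]);return np.c_[X,np.cross(Z,X),Z]
def rows(poses,g,s=None):
    s=s or bot.read_state(); p0=np.array(s['position']);R0=np.array(s['tcp_rot']); out=[]
    for p,R in poses:
        t=R0.T@(np.array(p)-p0)/.3; w=Ro.from_matrix(R0.T@R).as_rotvec()/np.pi
        out.append([round(float(v),3) for v in [*t,*w]]+[g])
    print(s['time_s'],s['position'],s['joint_positions']); print(str(out).replace(' ',''))
def push(phi,z=.166,gap=0.): # finger behind (cw of) spoke at phi
    p=C+.045*u(phi)-(.021+gap)*u(phi+90); return [*p,z],down(phi+180)
E
python3 - <<'E'
from h import *
P,R=push(274.5-7,.26,.004)
# yaw: choose the branch nearest
R2=R@Ro.from_euler('z',180,degrees=True).as_matrix()
s=bot.read_state()
for Q in(R,R2): rows([(P,Q)],0,s)
E
```

```text
0.85 [ 0.17563534 -0.59979207  0.23358637] [-8.39092390e+01  3.02196338e+01  8.20883424e+01  7.81106441e-04
  6.76883884e+01 -1.02289682e+01]
[[1.257,-1.151,-0.088,0.0,0.0,-0.395,0]]
0.85 [ 0.17563534 -0.59979207  0.23358637] [-8.39092390e+01  3.02196338e+01  8.20883424e+01  7.81106441e-04
  6.76883884e+01 -1.02289682e+01]
[[1.257,-1.151,-0.088,0.0,-0.0,0.605,0]]
```

Emit:
move_arm([
  [0.1,-0.1,-0.2,0,0,-0.04,0],
  [0.2,-0.2,-0.25,0,0,-0.08,0],
  [0.3,-0.28,-0.25,0,0,-0.12,0],
  [0.4,-0.37,-0.25,0,0,-0.16,0],
  [0.5,-0.46,-0.25,0,0,-0.2,0],
  [0.6,-0.55,-0.25,0,0,-0.24,0],
  [0.7,-0.64,-0.25,0,0,-0.28,0],
  [0.8,-0.73,-0.25,0,0,-0.32,0],
  [0.9,-0.82,-0.25,0,0,-0.36,0],
  [0.95,-0.9,-0.25,0,0,-0.395,0],
])

```text
time_s: 1.68
position: [0.3737, -0.2623, 0.309]
tcp_rot: [[0.039, 0.999, 0.002], [0.999, -0.039, -0.001], [-0.001, 0.002, -1.0]]
force: [0.5, 0.1, 0.1]
opening: 0.328
grasp_force: 0.0
```

```bash
python3 - <<'E'
from h import *
P,R=push(274.5-7,.26,.004)
rows([(P,R)],0)
E
```

```text
1.6833 [ 0.3736671  -0.26228449  0.30900799] [-4.91559617e+01  1.15084797e+01  9.94941649e+01  2.95717870e-02
  6.88612495e+01 -4.69098344e+01]
[[0.342,0.209,0.163,0.001,0.0,0.001,0]]
```

Emit:
move_arm([
  [0.12,0.07,0.05,0,0,0,0],
  [0.23,0.14,0.1,0,0,0,0],
  [0.342,0.209,0.163,0,0,0,0],
  [0.342,0.209,0.163,0,0,0,0],
  [0.342,0.209,0.163,0,0,0,0],
])

```text
time_s: 2.1
position: [0.4395, -0.1614, 0.2587]
tcp_rot: [[0.04, 0.999, -0.002], [0.999, -0.04, 0.001], [0.001, -0.002, -1.0]]
force: [0.2, -0.2, 1.0]
opening: 0.024
grasp_force: 0.0
```

```bash
python3 - <<'E'
from h import *
s=bot.read_state()
P,R=push(274.5-7,.166,.004)
rows([(P,R)],0,s)
d=cap('side'); im=d['image'][130:330,160:360]
cv2.imwrite('pics/c2.png',cv2.resize(im,None,fx=2.9,fy=2.9,interpolation=cv2.INTER_CUBIC))
E
```

```text
2.1 [ 0.43950909 -0.16138785  0.25871074] [-3.38760848e+01  1.62266268e+01  1.01963508e+02 -2.13773865e-03
  6.19634381e+01 -3.15705698e+01]
[[-0.004,0.004,0.309,-0.001,-0.0,0.001,0]]
```

View pics/c2.png

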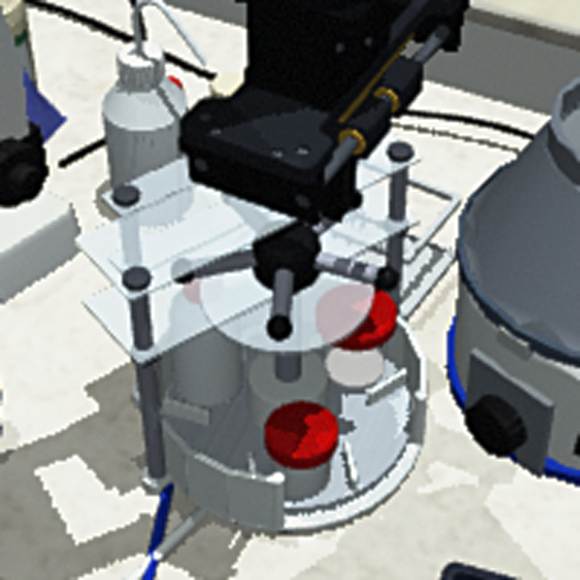

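The closed fingers are above the gap between the front spoke (280,320) and the right-hand spoke (385,275), clear of the guard. Descending.

Emit:
move_arm([
  [0,0,0.08,0,0,0,0],
  [0,0.002,0.16,0,0,0,0],
  [0,0.004,0.24,0,0,0,0],
  [-0.002,0.004,0.309,0,0,0,0],
  [-0.004,0.004,0.309,0,0,0,0],
])

```text
time_s: 2.57
position: [0.4383, -0.1659, 0.1647]
tcp_rot: [[0.048, 0.999, -0.005], [0.999, -0.048, 0.003], [0.003, -0.005, -1.0]]
force: [-0.5, 0.1, 0.5]
opening: 0.006
grasp_force: 0.0
```

```bash
python3 - <<'E'
from h import *
s=bot.read_state(); print(s['force'])
rows([push(a) for a in np.linspace(272,324.5,10)],0,s)
E
```

```text
[-0.45823358  0.06450968  0.50730701]
2.5667 [ 0.43834996 -0.16585035  0.1646661 ] [-3.44041380e+01  2.47323546e+01  1.07873016e+02 -4.18681263e-02
  4.77238611e+01 -3.16392118e+01]
[[0.007,0.032,-0.005,-0.002,-0.001,-0.026,0],[0.002,0.048,-0.005,-0.002,-0.001,-0.059,0],[-0.001,0.065,-0.005,-0.002,-0.001,-0.091,0],[-0.003,0.081,-0.005,-0.001,-0.001,-0.124,0],[-0.003,0.098,-0.005,-0.001,-0.001,-0.156,0],[-0.001,0.115,-0.005,-0.001,-0.001,-0.188,0],[0.002,0.132,-0.005,-0.001,-0.001,-0.221,0],[0.007,0.148,-0.005,-0.001,-0.001,-0.253,0],[0.014,0.163,-0.005,-0.001,-0.001,-0.286,0],[0.022,0.178,-0.005,-0.001,-0.002,-0.318,0]]
```

Emit:
move_arm([
  [0.006,0.032,-0.005,0,0,-0.026,0],
  [0.002,0.048,-0.005,0,0,-0.059,0],
  [-0.001,0.065,-0.005,0,0,-0.091,0],
  [-0.003,0.081,-0.005,0,0,-0.124,0],
  [-0.003,0.098,-0.005,0,0,-0.156,0],
  [-0.001,0.115,-0.005,0,0,-0.188,0],
  [0.002,0.132,-0.005,0,0,-0.221,0],
  [0.007,0.148,-0.005,0,0,-0.253,0],
  [0.014,0.163,-0.005,0,0,-0.286,0],
  [0.022,0.178,-0.005,0,0,-0.318,0],
])

```text
time_s: 3.4
position: [0.4946, -0.1644, 0.1703]
tcp_rot: [[-0.818, 0.575, 0.002], [0.575, 0.818, -0.005], [-0.004, -0.003, -1.0]]
force: [-0.9, -4.2, -2.7]
opening: 0.005
grasp_force: 2.0
```

```bash
python3 - <<'E'
from h import *
s=bot.read_state(); print(s['force'],s['tcp_rot'])
P0,R0=push(324.5,.166,.006);
P1=[*P0[:2],.215]
P2,R2=push(252.5-7,.215,.006);
P3=[*P2[:2],.166]
rows([(P0,R0),(P1,R0),(P2,R2),(P3,R2)],0,s)
E
```

```text
[-0.88215596 -4.24190668 -2.67704255] [[-0.81784819  0.57543161  0.00167085]
 [ 0.57541986  0.81784498 -0.00464564]
 [-0.00403975 -0.00283799 -0.99998781]]
3.4 [ 0.49460473 -0.16440387  0.17026487] [-30.57835937  27.39637879 100.71495123  -0.23004188  51.67106556
 -85.30633774]
[[0.013,-0.018,0.014,-0.001,0.001,0.002,0],[0.012,-0.018,-0.149,-0.001,0.001,0.002,0],[0.222,-0.091,-0.15,0.0,0.002,0.441,0],[0.223,-0.091,0.014,0.0,0.002,0.441,0]]
```

Emit:
move_arm([
  [0.013,-0.018,0,0,0,0,0],
  [0.013,-0.018,-0.1,0,0,0.01,0],
  [0.012,-0.018,-0.15,0,0,0.04,0],
  [0.04,-0.03,-0.15,0,0,0.08,0],
  [0.07,-0.04,-0.15,0,0,0.12,0],
  [0.1,-0.05,-0.15,0,0,0.16,0],
  [0.13,-0.06,-0.15,0,0,0.2,0],
  [0.16,-0.07,-0.15,0,0,0.24,0],
  [0.19,-0.08,-0.15,0,0,0.28,0],
  [0.222,-0.091,-0.15,0,0,0.32,0],
])

```text
time_s: 4.23
position: [0.4233, -0.1454, 0.2147]
tcp_rot: [[0.057, 0.998, 0.002], [0.998, -0.057, -0.001], [-0.001, 0.002, -1.0]]
force: [0.3, 0.4, 0.6]
opening: 0.006
grasp_force: 0.0
```

```bash
cat >> h.py <<'E'
def starangle(d,guess,show=False):
    # fit star phase from dark ball tips / spokes, by net-free matching of dark pixels at ball positions
    g=cv2.cvtColor(d['image'],cv2.COLOR_BGR2GRAY).astype(float); best=[]
    for a in np.arange(guess-15,guess+15,.5):
        pts=[]
        for k in range(5):
            c=C+.066*u(a+72*k); pts.append([*c,.168])
        q=proj(d,pts); v=[cv2.getRectSubPix(g.astype(np.float32),(5,5),tuple(map(float,x))).mean() for x in q]
        best.append((np.sort(v)[:5].mean(),a,np.round(v)))
    best.sort(key=lambda t:t[0]); return best[0]
E
python3 - <<'E'
from h import *
P2,R2=push(252.5-7,.215,.006);
P3=[*P2[:2],.166]
rows([(P2,R2),(P3,R2)],0)
d=cap('side'); im=d['image'][130:330,160:360]
print(starangle(d,252.5),starangle(d,324.5))
cv2.imwrite('pics/c3.png',cv2.resize(im,None,fx=2.9,fy=2.9,interpolation=cv2.INTER_CUBIC))
E
```

```text
4.2333 [ 0.4233108  -0.14543459  0.21471283] [-3.33233049e+01  1.82708789e+01  1.07921558e+02  6.84827838e-03
  5.37057335e+01 -3.00482324e+01]
[[-0.009,0.004,-0.001,0.001,0.0,0.118,0],[-0.009,0.003,0.162,0.001,0.0,0.118,0]]
(np.float32(13.78755), np.float64(242.0), array([15., 20., 11., 14.,  9.], dtype=float32)) (np.float32(13.78755), np.float64(314.0), array([20., 11., 14.,  9., 15.], dtype=float32))
```

View pics/c3.png

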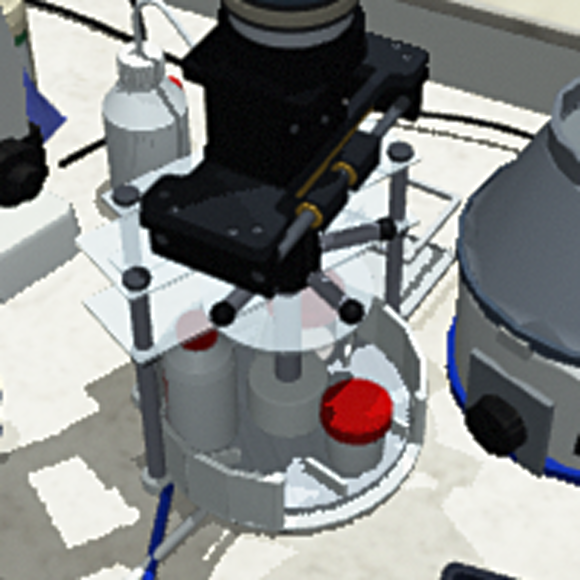

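Ball tips are now at crop (222,312), (352,312) and (387,230). The wheel has turned and the bottle is at (203,400), upright.

```bash
cat >> h.py <<'E'
def ballang(d,pts):
    r=[]
    for q in pts:
        v=atz(d,q,.168)[:2]-C; r.append((round(float(np.degrees(np.arctan2(v[1],v[0])))%360,1),round(float(np.hypot(*v)),4)))
    return r
E
python3 - <<'E'
from h import *
d=cap('side'); print(ballang(d,np.array([(222,312),(352,312),(387,230)])/2.9+[160,130]-.35))
E
```

```text
[(169.1, 0.0639), (243.7, 0.0648), (315.1, 0.067)]
```

```bash
python3 - <<'E'
from h import *
P,R=push(238,.215,.002)
rows([(P,R),([*P[:2],.165],R)]+[push(a,.165) for a in np.linspace(243,309,12)],0)
E
```

```text
4.3333 [ 0.42213764 -0.1445973   0.21440292] [-3.33126227e+01  1.82502155e+01  1.08028907e+02  7.06550114e-04
  5.37608241e+01 -3.04230160e+01]
[[0.001,0.007,-0.002,-0.0,-0.0,0.162,0],[0.001,0.007,0.165,-0.0,-0.0,0.162,0],[-0.014,0.022,0.165,-0.0,-0.0,0.134,0],[-0.026,0.034,0.165,-0.0,-0.0,0.101,0],[-0.038,0.047,0.165,-0.0,-0.0,0.067,0],[-0.047,0.061,0.165,-0.0,-0.0,0.034,0],[-0.055,0.076,0.165,-0.0,-0.0,0.001,0],[-0.062,0.092,0.165,-0.0,-0.0,-0.033,0],[-0.067,0.109,0.165,-0.0,-0.0,-0.066,0],[-0.07,0.126,0.165,-0.0,-0.0,-0.099,0],[-0.071,0.143,0.165,-0.0,-0.0,-0.133,0],[-0.07,0.161,0.165,-0.0,-0.0,-0.166,0],[-0.068,0.178,0.165,-0.0,-0.0,-0.199,0],[-0.064,0.195,0.165,-0.0,-0.0,-0.233,0]]
```

Emit:
move_arm([
  [0,0.002,0,0,0,0.039,0],
  [0,0.004,0,0,0,0.078,0],
  [0,0.007,0,0,0,0.117,0],
  [0.001,0.007,0,0,0,0.15,0],
  [0.001,0.007,0,0,0,0.162,0],
  [0.001,0.007,0.08,0,0,0.162,0],
  [0.001,0.007,0.165,0,0,0.162,0],
  [0.001,0.007,0.165,0,0,0.162,0],
])

```text
time_s: 5.0
position: [0.4245, -0.144, 0.1617]
tcp_rot: [[0.527, 0.85, -0.005], [0.85, -0.527, 0.003], [0.0, -0.006, -1.0]]
force: [-1.1, -0.5, 0.3]
opening: 0.007
grasp_force: 0.0
```

```bash
python3 - <<'E'
from h import *
rows([push(a,.166) for a in np.linspace(244,307,10)],0)
print(bot.read_state()['force'])
E
```

```text
5.0 [ 0.42451934 -0.14401341  0.16171661] [-3.30757623e+01  2.37721366e+01  1.10788281e+02  1.19380731e-03
  4.57768277e+01 -1.27216115e+00]
[[-0.009,0.022,-0.014,-0.002,-0.0,-0.032,0],[-0.014,0.042,-0.015,-0.002,-0.0,-0.071,0],[-0.017,0.062,-0.015,-0.002,-0.0,-0.11,0],[-0.018,0.082,-0.015,-0.002,-0.0,-0.149,0],[-0.016,0.102,-0.015,-0.002,-0.001,-0.188,0],[-0.012,0.122,-0.015,-0.002,-0.001,-0.227,0],[-0.005,0.141,-0.015,-0.002,-0.001,-0.266,0],[0.004,0.159,-0.015,-0.002,-0.001,-0.304,0],[0.015,0.176,-0.015,-0.002,-0.001,-0.343,0],[0.028,0.191,-0.015,-0.002,-0.001,-0.382,0]]
[-1.13434162 -0.47747944  0.2821684 ]
```

Emit:
move_arm([
  [-0.009,0.022,-0.003,0,0,-0.032,0],
  [-0.014,0.042,-0.003,0,0,-0.071,0],
  [-0.017,0.062,-0.003,0,0,-0.11,0],
  [-0.018,0.082,-0.003,0,0,-0.149,0],
  [-0.016,0.102,-0.003,0,0,-0.188,0],
  [-0.012,0.122,-0.003,0,0,-0.227,0],
  [-0.005,0.141,-0.003,0,0,-0.266,0],
  [0.004,0.159,-0.003,0,0,-0.304,0],
  [0.015,0.176,-0.003,0,0,-0.343,0],
  [0.028,0.191,-0.003,0,0,-0.382,0],
])

```text
time_s: 5.83
position: [0.4788, -0.1692, 0.1659]
tcp_rot: [[-0.607, 0.795, -0.002], [0.795, 0.607, -0.002], [-0.001, -0.003, -1.0]]
force: [-2.5, -4.1, -2.2]
opening: 0.005
grasp_force: 2.2
```

```bash
python3 - <<'E'
from h import *
s=bot.read_state(); print(s['force'])
P0,R0=push(307,.166,.008);
P2,R2=push(220,.225,.002);
rows([(P0,R0),([*P0[:2],.225],R0),(P2,R2)],0,s)
E
```

```text
[-2.52193443 -4.09220996 -2.2265955 ]
5.8333 [ 0.47883969 -0.16922962  0.16590921] [-31.99662409  27.00211275 102.6322513   -0.20149574  50.38128954
 -69.2175678 ]
[[0.008,-0.025,-0.0,-0.001,0.0,0.002,0],[0.008,-0.026,-0.197,-0.001,0.0,0.002,0],[0.227,-0.081,-0.197,-0.0,0.001,0.485,0]]
```

Emit:
move_arm([
  [0.008,-0.025,0,0,0,0,0],
  [0.008,-0.026,-0.1,0,0,0.01,0],
  [0.008,-0.026,-0.197,0,0,0.045,0],
  [0.04,-0.035,-0.197,0,0,0.085,0],
  [0.07,-0.04,-0.197,0,0,0.125,0],
  [0.1,-0.05,-0.197,0,0,0.165,0],
  [0.13,-0.06,-0.197,0,0,0.2,0],
  [0.16,-0.07,-0.197,0,0,0.24,0],
  [0.19,-0.075,-0.197,0,0,0.28,0],
  [0.227,-0.081,-0.197,0,0,0.32,0],
])

```text
time_s: 6.67
position: [0.4186, -0.1279, 0.2251]
tcp_rot: [[0.36, 0.933, 0.002], [0.933, -0.36, -0.001], [-0.0, 0.002, -1.0]]
force: [1.1, 0.6, 0.9]
opening: 0.005
grasp_force: 0.0
```

```bash
python3 - <<'E'
from h import *
s=bot.read_state(); print(s['position'])
d=cap('side'); im=d['image'][130:330,160:360]
cv2.imwrite('pics/c4.png',cv2.resize(im,None,fx=2.9,fy=2.9,interpolation=cv2.INTER_CUBIC))
E
```

```text
[ 0.41856452 -0.12793375  0.22513298]
```

View pics/c4.png

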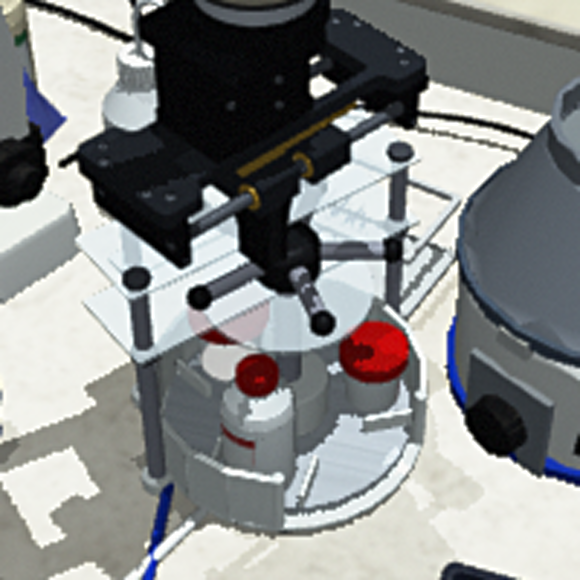

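The bottle, with its red cap at (257,375), is upright at the wall's edge and close to the opening. Ball tips are at (199,297), (322,322) and (393,248).

```bash
python3 - <<'E'
from h import *
d=cap('side'); print(ballang(d,np.array([(199,297),(322,322),(393,248)])/2.9+[160,130]-.35))
v=atz(d,np.array((257,371))/2.9+[160,130]-.35,.122)[:2]-C;print(np.degrees(np.arctan2(v[1],v[0]))%360,np.hypot(*v))
P,R=push(216,.225,.002)
rows([(P,R),([*P[:2],.166],R)],0)
E
```

```text
[(152.1, 0.0653), (225.8, 0.0634), (300.4, 0.0667)]
188.185642550686 0.059802755315829396
6.7667 [ 0.41714864 -0.1266032   0.22475433] [-3.16484364e+01  1.65213484e+01  1.08607263e+02  2.49708831e-02
  5.49437454e+01 -1.10082401e+01]
[[0.001,0.001,-0.001,-0.0,-0.0,0.185,0],[0.001,0.001,0.196,-0.0,-0.0,0.185,0]]
```

Emit:
move_arm([
  [0,0,0,0,0,0.039,0],
  [0,0,0,0,0,0.078,0],
  [0,0,0,0,0,0.117,0],
  [0.001,0.001,0,0,0,0.156,0],
  [0.001,0.001,0,0,0,0.185,0],
  [0.001,0.001,0.1,0,0,0.185,0],
  [0.001,0.001,0.196,0,0,0.185,0],
  [0.001,0.001,0.196,0,0,0.185,0],
  [0.001,0.001,0.196,0,0,0.185,0],
])

```text
time_s: 7.52
position: [0.4189, -0.1275, 0.1648]
tcp_rot: [[0.807, 0.59, -0.002], [0.59, -0.807, 0.002], [-0.001, -0.003, -1.0]]
force: [0.2, -0.1, 1.1]
opening: 0.005
grasp_force: 0.0
```

```bash
python3 - <<'E'
from h import *
rows([push(a,.166) for a in np.linspace(224,285,10)],0)
print(bot.read_state()['force'])
E
```

```text
7.5167 [ 0.41889137 -0.12751405  0.16484179] [-3.16187396e+01  2.27385990e+01  1.12128059e+02  6.72435982e-03
  4.52972683e+01  2.21925581e+01]
[[-0.01,0.022,-0.004,-0.001,0.0,-0.043,0],[-0.014,0.041,-0.004,-0.001,0.0,-0.081,0],[-0.017,0.061,-0.004,-0.001,0.0,-0.119,0],[-0.017,0.08,-0.004,-0.001,0.0,-0.156,0],[-0.015,0.1,-0.004,-0.001,0.0,-0.194,0],[-0.01,0.119,-0.004,-0.001,-0.0,-0.232,0],[-0.003,0.137,-0.004,-0.001,-0.0,-0.269,0],[0.006,0.155,-0.004,-0.001,-0.0,-0.307,0],[0.016,0.171,-0.004,-0.001,-0.0,-0.345,0],[0.029,0.186,-0.004,-0.001,-0.0,-0.382,0]]
[ 0.17154685 -0.05689619  1.10705208]
```

Emit:
move_arm([
  [-0.01,0.022,-0.003,0,0,-0.04,0],
  [-0.014,0.041,-0.003,0,0,-0.079,0],
  [-0.017,0.061,-0.003,0,0,-0.118,0],
  [-0.017,0.08,-0.003,0,0,-0.156,0],
  [-0.015,0.1,-0.003,0,0,-0.194,0],
  [-0.01,0.119,-0.003,0,0,-0.232,0],
  [-0.003,0.137,-0.003,0,0,-0.269,0],
  [0.006,0.155,-0.003,0,0,-0.307,0],
  [0.016,0.171,-0.003,0,0,-0.345,0],
  [0.029,0.186,-0.003,0,0,-0.382,0],
])

```text
time_s: 8.35
position: [0.4587, -0.1687, 0.1679]
tcp_rot: [[-0.265, 0.964, -0.001], [0.964, 0.265, -0.002], [-0.002, -0.002, -1.0]]
force: [-4.1, -3.5, -0.6]
opening: 0.008
grasp_force: 2.2
```

```bash
python3 - <<'E'
from h import *
s=bot.read_state(); print(s['force'])
d=cap('side'); print([ (np.round(r['location'],1).tolist(),round(r['conf'],2)) for r in nets.find_in('side','bottle')])
P0,R0=push(285,.166,.01);
rows([(P0,R0),([*P0[:2],.27],R0)],0,s)
cv2.imwrite('pics/c5.png',cv2.resize(d['image'][130:330,160:360],None,fx=2.9,fy=2.9,interpolation=cv2.INTER_CUBIC))
E
```

```text
[-4.0936588  -3.51862229 -0.62372547]
[([273.8, 275.7], 0.58)]
8.35 [ 0.4586727  -0.16869325  0.16794092] [-33.224902    25.57874106 105.18305889  -0.20484544  49.22557458
 -48.43622235]
[[0.004,-0.032,0.007,-0.001,0.001,0.002,0],[0.004,-0.032,-0.34,-0.001,0.001,0.002,0]]
```

View pics/c5.png

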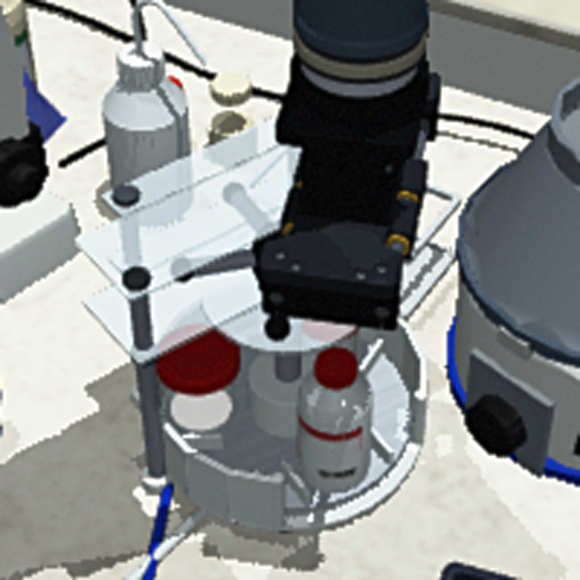

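The bottle stands upright in the opening, with its cap top at about (335,355) and its base at about (338,478). One ball tip shows at (277,327).

```bash
python3 - <<'E'
from h import *
d=cap('side'); o=lambda p:np.array(p)/2.9+[160,130]-.35
print(ballang(d,[o((277,327)),o((180,268))]))
for p,z in(((335,354),.125),((335,370),.118)):
    v=atz(d,o(p),z)[:2];print(v,np.degrees(np.arctan2(*(v-C)[::-1]))%360,np.hypot(*(v-C)))
for r,a in((.06,242.2),(.06,238)):
    q=[[*(C+r*u(a)),z] for z in(.125,.111,.02)]; print(((proj(d,q)-[160,130]+.35)*2.9).round())
E
```

```text
[(201.3, 0.0639), (127.2, 0.0671)]
[ 0.43971885 -0.16538667] 239.35253741681564 0.05449909759903733
[ 0.43338284 -0.16847385] 235.67863830287973 0.06050922302491615
[[344. 357.]
 [344. 373.]
 [341. 465.]]
[[338. 360.]
 [338. 376.]
 [336. 468.]]
```

The bottle is at about 237° and the opening is at 242.2°, so I push another 5° or so.

```bash
python3 - <<'E'
from h import *
s=bot.read_state()
P0,R0=push(291,.167,.014)
rows([push(288,.167),push(291,.167),(P0,R0),([*P0[:2],.27],R0)],0,s)
E
```

```text
8.5 [ 0.46033605 -0.16826206  0.16781217] [-3.31706081e+01  2.56118889e+01  1.05145367e+02  5.80424960e-03
  4.90496299e+01 -4.79668639e+01]
[[0.001,0.004,0.003,0.001,0.001,-0.018,0],[-0.002,0.012,0.003,0.001,0.001,-0.034,0],[-0.007,-0.034,0.003,0.001,0.001,-0.034,0],[-0.008,-0.034,-0.341,0.001,0.001,-0.034,0]]
```

Emit:
move_arm([
  [0,0.004,0,0,0,-0.015,0],
  [-0.001,0.009,0,0,0,-0.027,0],
  [-0.001,0.009,0,0,0,-0.027,0],
  [-0.001,0.009,0,0,0,-0.027,0],
  [-0.004,-0.02,0,0,0,-0.027,0],
  [-0.006,-0.034,0,0,0,-0.027,0],
  [-0.006,-0.034,-0.12,0,0,-0.027,0],
  [-0.006,-0.034,-0.24,0,0,-0.027,0],
  [-0.006,-0.034,-0.34,0,0,-0.027,0],
  [-0.006,-0.034,-0.34,0,0,-0.027,0],
])

```text
time_s: 9.33
position: [0.4529, -0.1737, 0.2738]
tcp_rot: [[-0.337, 0.941, 0.011], [0.941, 0.337, -0.007], [-0.01, 0.008, -1.0]]
force: [1.0, -1.7, -0.6]
opening: 0.007
grasp_force: 0.0
```

```bash
python3 - <<'E'
from h import *
s=bot.read_state(); print(s['position'],s['time_s'])
d=cap('side'); im=d['image']
# red cap blob & red label blob near bottle
h=cv2.cvtColor(im,cv2.COLOR_BGR2HSV); m=(((h[...,0]<8)|(h[...,0]>172))&(h[...,1]>120)&(h[...,2]>50)).astype(np.uint8)
n,l,st,ce=cv2.connectedComponentsWithStats(m)
for i in range(1,n):
    if st[i,4]>25 and 200<ce[i,0]<320 and 180<ce[i,1]<320: print(st[i],ce[i])
# body silhouettes predicted for angles
for a in(236,239,242.2,245):
    q=[[*(C+.06*u(a)),z] for z in(.125,.118,.111)]; print(a,proj(d,q).round(1).tolist())
cv2.imwrite('pics/c6.png',cv2.resize(im[130:330,160:360],None,fx=2.9,fy=2.9,interpolation=cv2.INTER_CUBIC))
E
```

```text
[ 0.4529393  -0.17366178  0.27378005] 9.3333
[214 244  29  24 503] [228.53479125 256.29025845]
[271 249  14  14 169] [277.46153846 255.47928994]
[266 274  21   7  38] [275.81578947 278.18421053]
236 [[275.2, 254.3], [275.2, 257.0], [275.1, 259.6]]
239 [[276.7, 253.7], [276.7, 256.3], [276.6, 258.9]]
242.2 [[278.2, 252.9], [278.2, 255.5], [278.1, 258.1]]
245 [[279.5, 252.2], [279.4, 254.8], [279.4, 257.4]]
```

View pics/c6.png

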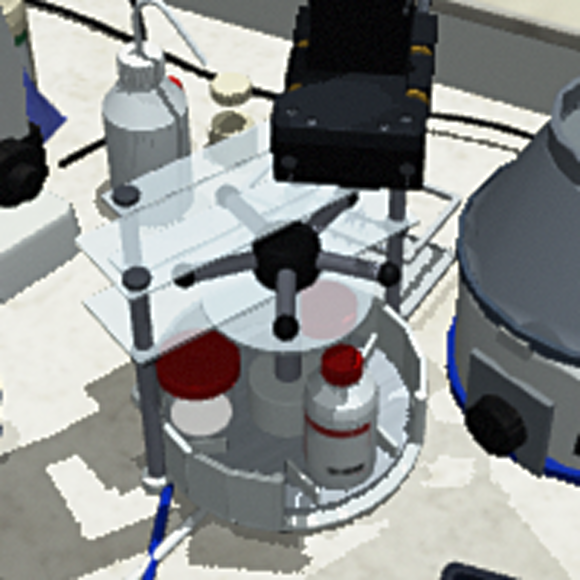

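The bottle is in the opening: cap at (342,366), body at (342,430). All five ball tips can be seen: (285,328), (389,273), (352,198), (227,195) and (184,275).

```bash
python3 - <<'E'
from h import *
d=cap('side'); o=lambda p:np.array(p)/2.9+[160,130]-.35
B=np.array([atz(d,o(p),.168)[:2] for p in((285,328),(389,273),(352,198),(227,195),(184,275))])
v=B-B.mean(0);a=np.degrees(np.arctan2(v[:,1],v[:,0]));print(B.mean(0),a,((a-a[0]-72*np.arange(5)+180)%360-180).mean()+a[0])
s=bot.read_state();print(s['position'],s['joint_positions'])
E
```

```text
[ 0.46892109 -0.11822888] [-154.74645268  -80.77233747  -12.83787044   62.38044641  134.06741067] -154.3817607019297
[ 0.45018207 -0.17191747  0.26919483] [-3.42383082e+01  1.64153084e+01  9.96444150e+01  3.55349060e-02
  6.37508277e+01 -5.39648920e+01]
```

```bash
cat >> h.py <<'E'
def tilt(az,b,flip=1):
    b=np.radians(b); Z=np.r_[np.cos(b)*u(az),-np.sin(b)]; Y=flip*np.r_[u(az+90),0]; return np.c_[np.cross(Y,Z),Y,Z]
def gpose(xy,z,az,b,flip): # grasp point -> TCP
    R=tilt(az,b,flip); return np.r_[xy,z]+.008*R[:,2],R
E
python3 - <<'E'
from h import *
s=bot.read_state(); j=s['joint_positions']
M=Ro.from_euler('ZYZYZ',[j[0],j[1]+j[2],j[3],j[4],j[5]+90],degrees=True).as_matrix()
print(np.abs(M-np.array(s['tcp_rot'])).max())
for f in(1,-1):
    for j1,t in((-34,116),(-45,120),(-45,130)):
        W=Ro.from_euler('ZY',[j1,t],degrees=True).as_matrix().T@tilt(62.2,40,f)
        print(f,j1,t,Ro.from_matrix(W).as_euler('ZYZ',degrees=True)-[0,0,90])
    p,R=gpose(C+.27*u(242.2),.23,62.2,40,f); rows([(p,R)],.75,s)
E
```

```text
Traceback (most recent call last):
  File "scipy/spatial/transform/_rotation.pyx", line 1413, in scipy.spatial.transform._rotation.Rotation.from_euler
ValueError: Expected axis specification to be a non-empty string of upto 3 characters, got ZYZYZ
```

```bash
python3 - <<'E'
from h import *
s=bot.read_state(); j=s['joint_positions']
M=(Ro.from_euler('ZY',[j[0],j[1]+j[2]],degrees=True)*Ro.from_euler('ZYZ',[j[3],j[4],j[5]+90],degrees=True)).as_matrix()
print(np.abs(M-np.array(s['tcp_rot'])).max())
for f in(1,-1):
    for j1,t in((-34,116),(-45,120),(-45,130)):
        W=Ro.from_euler('ZY',[j1,t],degrees=True).as_matrix().T@tilt(62.2,40,f)
        print(f,j1,t,Ro.from_matrix(W).as_euler('ZYZ',degrees=True)-[0,0,90])
    p,R=gpose(C+.27*u(242.2),.23,62.2,40,f); rows([(p,R)],.75,s)
E
```

```text
3.885780586188048e-16
1 -34 116 [  51.12294587   78.02878575 -204.02024433]
1 -45 120 [  47.52660608   82.80671489 -213.50285603]
1 -45 130 [  48.91626207   76.13427509 -221.08373793]
9.4333 [ 0.45018207 -0.17191747  0.26919483] [-3.42383082e+01  1.64153084e+01  9.96444150e+01  3.55349060e-02
  6.37508277e+01 -5.39648920e+01]
[[-0.446,-0.535,0.148,-0.317,-0.138,-0.679,0.75]]
-1 -34 116 [ 51.12294587  78.02878575 -24.02024433]
-1 -45 120 [ 47.52660608  82.80671489 -33.50285603]
-1 -45 130 [ 48.91626207  76.13427509 -41.08373793]
9.4333 [ 0.45018207 -0.17191747  0.26919483] [-3.42383082e+01  1.64153084e+01  9.96444150e+01  3.55349060e-02
  6.37508277e+01 -5.39648920e+01]
[[-0.446,-0.535,0.148,-0.114,0.262,0.247,0.75]]
```

Emit:
move_arm([
  [-0.06,-0.07,-0.03,0,0,0,0.75],
  [-0.12,-0.14,-0.05,-0.01,0.026,0.025,0.75],
  [-0.18,-0.21,-0.05,-0.022,0.05,0.05,0.75],
  [-0.24,-0.28,-0.03,-0.034,0.079,0.074,0.75],
  [-0.3,-0.35,0,-0.046,0.105,0.099,0.75],
  [-0.36,-0.42,0.03,-0.057,0.131,0.124,0.75],
  [-0.4,-0.48,0.06,-0.068,0.157,0.148,0.75],
  [-0.446,-0.535,0.1,-0.08,0.183,0.173,0.75],
  [-0.446,-0.535,0.13,-0.091,0.21,0.198,0.75],
  [-0.446,-0.535,0.148,-0.102,0.235,0.222,0.75],
])

```text
time_s: 10.27
position: [0.3429, -0.3527, 0.221]
tcp_rot: [[0.264, 0.916, 0.301], [0.65, -0.4, 0.647], [0.713, 0.025, -0.701]]
force: [0.3, 0.3, 0.6]
opening: 0.682
grasp_force: 0.0
```

```bash
python3 - <<'E'
from h import *
s=bot.read_state()
rows([gpose(C+.2*u(242.2),.13,62.2,40,-1),gpose(C+.15*u(242.2),.08,62.2,40,-1)],.75,s)
E
```

```text
10.2667 [ 0.3429038  -0.35271881  0.22103045] [-75.58890915  35.61637843  90.90873283  26.93284068  91.4837623
 -61.32224612]
[[-0.063,0.013,0.394,-0.012,0.025,0.022,0.75],[-0.065,0.021,0.63,-0.012,0.025,0.022,0.75]]
```

Emit:
move_arm([
  [-0.02,0.004,0.1,-0.006,0.012,0.011,0.75],
  [-0.04,0.008,0.2,-0.012,0.025,0.022,0.75],
  [-0.06,0.012,0.3,-0.012,0.025,0.022,0.75],
  [-0.063,0.013,0.394,-0.012,0.025,0.022,0.75],
  [-0.064,0.016,0.47,-0.012,0.025,0.022,0.75],
  [-0.065,0.02,0.55,-0.012,0.025,0.022,0.75],
  [-0.065,0.021,0.63,-0.012,0.025,0.022,0.75],
  [-0.065,0.021,0.63,-0.012,0.025,0.022,0.75],
  [-0.065,0.021,0.63,-0.012,0.025,0.022,0.75],
])

```text
time_s: 11.02
position: [0.4004, -0.2435, 0.0757]
tcp_rot: [[0.297, 0.888, 0.351], [0.572, -0.46, 0.679], [0.765, -0.001, -0.645]]
force: [-0.1, -1.1, -0.0]
opening: 0.747
grasp_force: 0.0
```

```bash
python3 - <<'E'
from h import *
s=bot.read_state()
rows([gpose(C+r*u(242),.08,62.2,40,-1) for r in(.13,.11,.09,.075,.062)],.75,s); print(s['tcp_rot'],s['opening'])
d=cap('side')
cv2.imwrite('pics/c7.png',cv2.resize(d['image'][130:350,160:380],None,fx=2.7,fy=2.7,interpolation=cv2.INTER_CUBIC))
E
```

```text
11.0167 [ 0.4003927  -0.24354351  0.07567785] [-68.19568284  48.34968258 103.70787604  37.8629529   70.42388258
 -67.8545083 ]
[[0.037,0.002,0.048,-0.002,0.001,0.001,0.75],[0.08,0.003,0.099,-0.002,0.001,0.001,0.75],[0.123,0.004,0.15,-0.002,0.001,0.001,0.75],[0.155,0.004,0.188,-0.002,0.001,0.001,0.75],[0.183,0.005,0.221,-0.002,0.001,0.001,0.75]]
[[ 2.96796290e-01  8.88031140e-01  3.51159018e-01]
 [ 5.72153856e-01 -4.59782851e-01  6.79146299e-01]
 [ 7.64559957e-01 -6.51115544e-04 -6.44552286e-01]] 0.7468378595929225
```

View pics/c7.png

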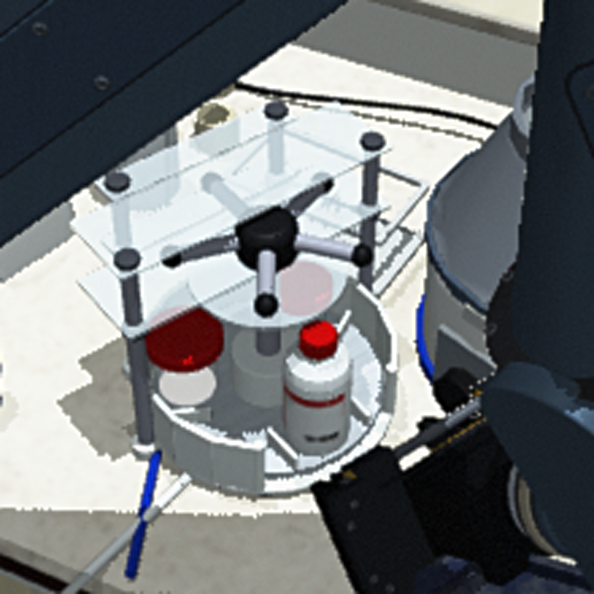

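```bash
python3 - <<'E'
from h import *
d=cap('side')
for p in((316,247),(317,258),(329,280),(346,294),(385,297),(425,275)): print(p,atz(d,p,0.0).round(3)[:2],atz(d,p,.1).round(3)[:2])
s=bot.read_state(); print(s['position'])
E
```

```text
(316, 247) [ 0.597 -0.19 ] [ 0.506 -0.22 ]
(317, 258) [ 0.568 -0.204] [ 0.48  -0.232]
(329, 280) [ 0.523 -0.248] [ 0.441 -0.271]
(346, 294) [ 0.504 -0.292] [ 0.424 -0.309]
(385, 297) [ 0.53  -0.364] [ 0.447 -0.373]
(425, 275) [ 0.621 -0.422] [ 0.527 -0.423]
[ 0.40088888 -0.24624289  0.07656175]
```

The centrifuge is only about 13 mm from the right end of the gripper, so I turn the approach about 15° away from it.

```bash
python3 - <<'E'
from h import *
s=bot.read_state(); B=C+.06*u(242)
rows([gpose(B-d*u(47),.08,47,40,-1) for d in(.09,.07,.05,.03,.015,-.001)],.75,s)
E
```

```text
11.1167 [ 0.40088888 -0.24624289  0.07656175] [-68.28271146  48.1919528  103.54023152  37.86928114  70.43047066
 -67.85984367]
[[0.003,-0.076,0.012,-0.065,0.002,0.057,0.75],[0.044,-0.058,0.061,-0.065,0.002,0.057,0.75],[0.086,-0.04,0.11,-0.065,0.002,0.057,0.75],[0.127,-0.023,0.159,-0.065,0.002,0.057,0.75],[0.159,-0.009,0.196,-0.065,0.002,0.057,0.75],[0.192,0.005,0.235,-0.065,0.002,0.057,0.75]]
```

Emit:
move_arm([
  [0.002,-0.04,0.006,-0.032,0.001,0.028,0.75],
  [0.003,-0.076,0.012,-0.065,0.002,0.057,0.75],
  [0.003,-0.076,0.012,-0.065,0.002,0.057,0.75],
  [0.024,-0.067,0.036,-0.065,0.002,0.057,0.75],
  [0.044,-0.058,0.061,-0.065,0.002,0.057,0.75],
  [0.065,-0.049,0.086,-0.065,0.002,0.057,0.75],
  [0.086,-0.04,0.11,-0.065,0.002,0.057,0.75],
  [0.086,-0.04,0.11,-0.065,0.002,0.057,0.75],
  [0.086,-0.04,0.11,-0.065,0.002,0.057,0.75],
])

```text
time_s: 11.87
position: [0.4104, -0.2021, 0.0749]
tcp_rot: [[0.437, 0.734, 0.52], [0.471, -0.679, 0.563], [0.766, -0.001, -0.642]]
force: [-0.2, -0.2, 0.2]
opening: 0.75
grasp_force: 0.0
```

```bash
python3 - <<'E'
from h import *
s=bot.read_state(); B=C+.06*u(242); print(s['force'])
rows([gpose(B-d*u(47),.08,47,40,-1) for d in(.03,.015,-.001)],.75,s)
d=cap('side')
cv2.imwrite('pics/c8.png',cv2.resize(d['image'][170:350,200:400],None,fx=3,fy=3,interpolation=cv2.INTER_CUBIC))
E
```

```text
[-0.24369451 -0.16674825  0.21986511]
11.8667 [ 0.41042712 -0.2020845   0.07490813] [-69.34815972  47.41986221 116.06989283  53.25930724  58.77303338
 -72.65756641]
[[0.039,0.001,0.047,-0.001,-0.0,0.001,0.75],[0.071,0.001,0.085,-0.001,-0.0,0.001,0.75],[0.105,0.001,0.126,-0.001,-0.0,0.001,0.75]]
```

View pics/c8.png

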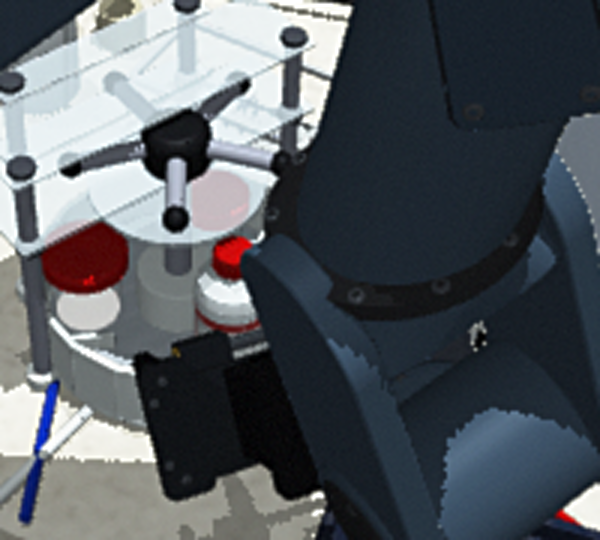

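The fingers straddle the line to the bottle (cap at 235,257). The wheel and the cups are unchanged and there is no contact force. Advancing and closing.

Emit:
move_arm([
  [0.02,0.001,0.024,0,0,0,0.75],
  [0.039,0.001,0.047,0,0,0,0.75],
  [0.055,0.001,0.066,0,0,0,0.75],
  [0.071,0.001,0.085,0,0,0,0.75],
  [0.088,0.001,0.105,0,0,0,0.75],
  [0.105,0.001,0.126,0,0,0,0.75],
  [0.105,0.001,0.126,0,0,0,0.75],
  [0.105,0.001,0.126,0,0,0,0.75],
])

```text
time_s: 12.58
position: [0.4436, -0.1664, 0.0748]
tcp_rot: [[0.438, 0.733, 0.521], [0.47, -0.681, 0.562], [0.767, -0.002, -0.642]]
force: [-0.2, -0.3, 0.8]
opening: 0.75
grasp_force: 0.0
```

Emit:
move_arm([
  [0,0,0,0,0,0,0.65],
  [0,0,0,0,0,0,0.58],
  [0,0,0,0,0,0,0.5],
  [0,0,0,0,0,0,0.4],
  [0,0,0,0,0,0,0.4],
  [0,0,0,0,0,0,0.4],
  [0,0,0,0,0,0,0.4],
])

```text
time_s: 13.17
position: [0.4435, -0.1676, 0.0748]
tcp_rot: [[0.439, 0.731, 0.522], [0.469, -0.682, 0.561], [0.766, -0.001, -0.642]]
force: [0.4, -2.1, 0.4]
opening: 0.543
grasp_force: 30.0
```

```bash
python3 - <<'E'
from h import *
s=bot.read_state(); B=C+.06*u(242); print(s['force'],s['opening'],s['grasp_force'])
P=np.array(s['position']);R=np.array(s['tcp_rot']); print(P-.008*R[:,2],B)
f=lambda r,z:(P+np.r_[r*u(242.2),z],R)
rows([f(.02,.003),f(.06,.006),f(.10,.01),f(.14,.02)],.4,s)
d=cap('side')
print([ (np.round(r['location'],1).tolist(),round(r['conf'],2)) for r in nets.find_in('side','bottle')])
E
```

```text
[ 0.43822228 -2.12565169  0.38612223] 0.5432274609496257 29.99365807045251
[ 0.43929801 -0.17206973  0.07994298] [ 0.43933171 -0.17147686]
13.1667 [ 0.44347659 -0.16758241  0.07480456] [-63.53151071  47.44381397 117.17922402  59.06853429  56.77728754
 -72.66818821]
[[-0.034,0.017,-0.056,0.0,0.0,0.0,0.4],[-0.109,0.052,-0.161,0.0,0.0,0.0,0.4],[-0.181,0.087,-0.268,0.0,0.0,0.0,0.4],[-0.238,0.122,-0.388,0.0,0.0,0.0,0.4]]
[([231.8, 212.6], 0.33)]
```

```bash
python3 - <<'E'
from h import *
s=bot.read_state(); P=np.array(s['position']);R=np.array(s['tcp_rot'])
f=lambda r,z:(P+np.r_[r*u(242.2),z],R)
rows([f(0,.002),f(.005,.003),f(.012,.003),f(.02,.004),f(.03,.006),f(.042,.010),f(.056,.014),f(.07,.02),f(.085,.026),f(.1,.032)],.4,s)
E
```

```text
13.2667 [ 0.44347859 -0.16748961  0.07481855] [-63.52385881  47.4422727  117.18282615  59.06676483  56.7775509
 -72.66944378]
[[0.005,-0.0,-0.004,0.0,0.0,0.0,0.4],[-0.003,0.004,-0.019,0.0,0.0,0.0,0.4],[-0.017,0.01,-0.036,0.0,0.0,0.0,0.4],[-0.031,0.017,-0.058,0.0,0.0,0.0,0.4],[-0.047,0.026,-0.087,0.0,0.0,0.0,0.4],[-0.061,0.037,-0.125,0.0,0.0,0.0,0.4],[-0.08,0.049,-0.168,0.0,0.0,0.0,0.4],[-0.093,0.061,-0.215,0.0,0.0,0.0,0.4],[-0.109,0.074,-0.265,0.0,0.0,0.0,0.4],[-0.125,0.087,-0.315,0.0,0.0,0.0,0.4]]
```

Emit:
move_arm([
  [0.005,0,-0.004,0,0,0,0.4],
  [-0.003,0.004,-0.019,0,0,0,0.4],
  [-0.017,0.01,-0.036,0,0,0,0.4],
  [-0.031,0.017,-0.058,0,0,0,0.4],
  [-0.047,0.026,-0.087,0,0,0,0.4],
  [-0.061,0.037,-0.125,0,0,0,0.4],
  [-0.08,0.049,-0.168,0,0,0,0.4],
  [-0.093,0.061,-0.215,0,0,0,0.4],
  [-0.109,0.074,-0.265,0,0,0,0.4],
  [-0.125,0.087,-0.315,0,0,0,0.4],
])

```text
time_s: 14.1
position: [0.3957, -0.2571, 0.107]
tcp_rot: [[0.439, 0.731, 0.522], [0.469, -0.682, 0.561], [0.766, -0.002, -0.643]]
force: [0.4, 0.7, -1.4]
opening: 0.544
grasp_force: 30.0
```

```bash
python3 - <<'E'
from h import *
s=bot.read_state(); print(s['force'],s['opening'],s['grasp_force'])
R=tilt(47,40,-1)
f=lambda z:(np.r_[.3605,-.3705,z]+.008*R[:,2],R)
rows([f(.115),f(.095),f(.0825)],.4,s)
# tray centre by dark segmentation
d=cap('side'); im=d['image']; q=proj(d,[[.36,-.37,.022]])[0]; print(q)
print([ (np.round(r['location'],1).tolist(),round(r['conf'],2)) for r in nets.find_in('side','bottle')])
cv2.imwrite('pics/c9.png',cv2.resize(im[170:420,180:480],None,fx=2.4,fy=2.4,interpolation=cv2.INTER_CUBIC))
E
```

```text
[ 0.40267568  0.65090347 -1.41839568] 0.5442371004721083 29.994764076545835
14.1 [ 0.39574521 -0.25712396  0.1069503 ] [-73.36083819  43.79775535 110.51292785  46.44222851  65.74146047
 -65.67532181]
[[-0.208,0.172,-0.264,-0.0,-0.0,-0.0,0.4],[-0.259,0.172,-0.221,-0.0,-0.0,-0.0,0.4],[-0.291,0.172,-0.194,-0.0,-0.0,-0.0,0.4]]
[362.05749549 361.08199431]
[([260.7, 219.7], 0.19)]
```

View pics/c9.png

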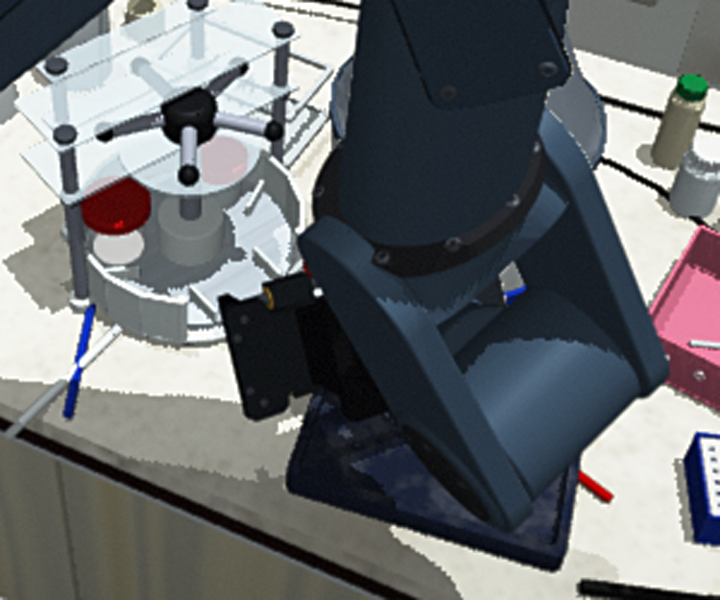

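The bay is empty and the bottle is held (opening 47 mm, 30 N); both cups are still in their bays. I'll refine the tray centre from the first, unobstructed picture.

```bash
python3 - <<'E'
from h import *
d=cap('side'); im=cv2.imread('pics/side1.png')
g=cv2.cvtColor(im,cv2.COLOR_BGR2GRAY); m=np.zeros_like(g); m[315:412,292:428]=(g[315:412,292:428]<90)
m=cv2.morphologyEx(m,cv2.MORPH_OPEN,np.ones((5,5)))
n,l,st,_=cv2.connectedComponentsWithStats(m); i=1+st[1:,4].argmax(); print(st[i])
M=(l==i).astype(np.uint8)
c=cv2.convexHull(np.vstack(cv2.findContours(M,0,1)[0])); T=np.zeros_like(M);cv2.fillConvexPoly(T,c,1)
def cost(p):
    P=H(p,[[x,y,z] for x in(-.05,.05) for y in(-.1,.1) for z in(0,.022)])
    Q=np.zeros_like(M);cv2.fillConvexPoly(Q,cv2.convexHull(proj(d,P).round().astype(np.int32)),1)
    return float((Q!=T).sum())
from scipy.optimize import differential_evolution as DE
r=DE(cost,[(.33,.39),(-.4,-.34),(-.1,.4)],seed=1,maxiter=60); print(r.x,r.fun,T.sum())
E
```

```text
[ 299  325  123   83 6481]
[ 0.36258373 -0.367923    0.11101395] 201.0 6744
```

Emit:
move_arm([
  [-0.04,0.034,-0.052,0,0,0,0.4],
  [-0.09,0.075,-0.11,0,0,0,0.4],
  [-0.14,0.118,-0.17,0,0,0,0.4],
  [-0.18,0.15,-0.22,0,0,0,0.4],
  [-0.204,0.172,-0.259,0,0,0,0.4],
  [-0.204,0.172,-0.259,0,0,0,0.4],
  [-0.23,0.172,-0.237,0,0,0,0.4],
  [-0.255,0.172,-0.216,0,0,0,0.4],
  [-0.27,0.172,-0.203,0,0,0,0.4],
  [-0.27,0.172,-0.203,0,0,0,0.4],
])

```text
time_s: 15.08
position: [0.3672, -0.3604, 0.082]
tcp_rot: [[0.439, 0.733, 0.52], [0.466, -0.681, 0.565], [0.768, -0.006, -0.64]]
force: [-0.6, 0.2, -1.6]
opening: 0.545
grasp_force: 30.0
```

```bash
python3 - <<'E'
from h import *
s=bot.read_state(); print(s['force'],s['opening'],s['grasp_force'])
R=tilt(47,40,-1); P=np.array(s['position']); print(P-.008*np.array(s['tcp_rot'])[:,2])
f=lambda z:(np.r_[.362,-.369,z]+.008*R[:,2],R)
rows([f(.085),f(.0825),f(.082)],.4,s)
E
```

```text
[-0.60178294  0.16805055 -1.62189817] 0.5454047296504803 29.995319740846753
[ 0.36299106 -0.36491697  0.0871338 ]
15.0833 [ 0.36715295 -0.36039364  0.08201344] [-79.15435982  48.76737975  98.54130916  40.19435096  73.04649116
 -62.58540209]
[[-0.013,0.007,-0.005,-0.002,-0.001,-0.001,0.4],[-0.02,0.007,0.0,-0.002,-0.001,-0.001,0.4],[-0.021,0.007,0.002,-0.002,-0.001,-0.001,0.4]]
```

Emit:
move_arm([
  [-0.008,0.004,-0.003,0,0,0,0.4],
  [-0.013,0.007,-0.004,0,0,0,0.4],
  [-0.018,0.007,-0.001,0,0,0,0.4],
  [-0.021,0.007,0.002,0,0,0,0.4],
  [-0.021,0.007,0.002,0,0,0,0.4],
  [-0.021,0.007,0.002,0,0,0,0.4],
])

```text
time_s: 15.58
position: [0.3663, -0.367, 0.0785]
tcp_rot: [[0.438, 0.732, 0.522], [0.469, -0.682, 0.562], [0.767, -0.001, -0.642]]
force: [0.4, 0.5, -1.1]
opening: 0.544
grasp_force: 30.0
```

```bash
python3 - <<'E'
from h import *
s=bot.read_state(); print(s['force'],s['opening'],s['grasp_force'])
print(np.array(s['position'])-.008*np.array(s['tcp_rot'])[:,2])
E
```

```text
[ 0.35072902  0.4787445  -1.14929529] 0.5443442689615204 29.995327745564282
[ 0.36211406 -0.37148135  0.08367193]
```

Emit:
move_arm([
  [-0.002,0,0.002,0,0,0,0.4],
  [-0.005,0,0.004,0,0,0,0.4],
  [-0.005,0,0.004,0,0,0,0.4],
  [-0.005,0,0.004,0,0,0,0.4],
  [-0.005,0,0.004,0,0,0,0.4],
])

```text
time_s: 16.0
position: [0.3664, -0.3671, 0.0768]
tcp_rot: [[0.438, 0.732, 0.522], [0.469, -0.682, 0.562], [0.767, -0.001, -0.642]]
force: [-0.3, 0.0, 1.1]
opening: 0.545
grasp_force: 30.0
```

Emit:
move_arm([
  [0,0,0,0,0,0,0.57],
  [0,0,0,0,0,0,0.6],
  [0,0,0,0,0,0,0.7],
  [0,0,0,0,0,0,0.8],
  [0,0,0,0,0,0,0.8],
  [0,0,0,0,0,0,0.8],
])

```text
time_s: 16.5
position: [0.3663, -0.367, 0.0765]
tcp_rot: [[0.438, 0.732, 0.522], [0.469, -0.682, 0.562], [0.767, -0.001, -0.642]]
force: [0.9, -0.7, 0.0]
opening: 0.774
grasp_force: 0.0
```

Emit:
move_arm([
  [0,0,-0.03,0,0,0,0.8],
  [0,0,-0.07,0,0,0,0.8],
  [0,0,-0.12,0,0,0,0.8],
  [0,0,-0.18,0,0,0,0.8],
  [0,0,-0.25,0,0,0,0.8],
  [0,0,-0.33,0,0,0,0.8],
  [0,0,-0.42,0,0,0,0.8],
  [0,0,-0.5,0,0,0,0.8],
  [0,0,-0.58,0,0,0,0.8],
  [0,0,-0.58,0,0,0,0.8],
])

```text
time_s: 17.33
position: [0.273, -0.4701, 0.1911]
tcp_rot: [[0.44, 0.729, 0.524], [0.475, -0.684, 0.553], [0.762, 0.005, -0.648]]
force: [0.5, 0.1, 0.3]
opening: 0.802
grasp_force: 0.0
```

```bash
python3 - <<'E'
from h import *
s=bot.read_state(); print(s['force'],s['opening'])
for c in('side','top'):
    d=cap(c,c+'_end.png')
    print(c,proj(d,[[.362,-.3695,.07]]),[ (np.round(r['location'],1).tolist(),round(r['conf'],2)) for r in nets.find_in(c,'bottle')])
a=cv2.imread('pics/side_end.png')[150:420,180:480]; b=cv2.imread('pics/top_end.png')[100:370,260:560]
cv2.imwrite('pics/end.png',cv2.resize(np.hstack([a,b]),None,fx=1.33,fy=1.33))
E
```

```text
[0.45502979 0.06536878 0.31681856] 0.8015382867760967
side [[365.73314572 344.34254397]] [([366.2, 346.4], 0.59)]
top [[402.36936957 220.42089938]] []
```

View pics/end.png

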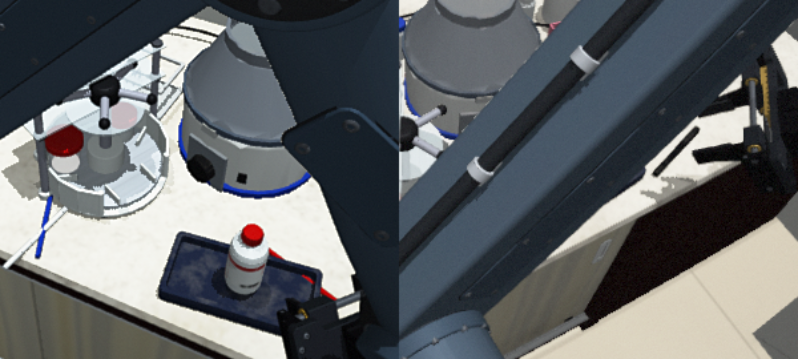

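The bottle stands upright in the middle of the tray (about (247,265) in the left view). The arm is clear and both cups are still in their bays.

```bash
python3 -c "
from rig import workorder; print(workorder.hand_in())"
```

```text
the job is handed in; nothing more can be done
None
```

The wheel was pushed round until the bottle stood in the opening; the bottle was then pulled out sideways and stands upright in the middle of the staining tray, both cups are still in their bays, and the job was handed in at about 17.5 s.

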